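# Open the bayonet cover of a fume-filter housing

## Task

On the electronics bench, open the fume-filter housing that has the yellow cover: twist its cover a quarter turn anticlockwise (seen from above) so that its ears come out from under the steel lugs, lift it off and set it down, not drop it, upright on the middle of the blue mat. Leave the housing with the grey cover closed and its cover untouched.

Things in the scene. Friction and masses are not known exactly. Their poses are not given: they have to be found in the camera images.
- yellow_cover_grip (a point): Loose yellow cover, 0.22 kg: disc 82 mm wide, 6 mm thick, on a plug 69 mm wide, 10 mm deep; two opposite ears, 108 mm tip to tip, 18 mm wide; on top an upright grip bar 58 mm long, 14 mm thick, 52 mm tall. Point on its axis in the bar: 18 mm below the bar's top, 34 mm above the disc's top, 50 mm above the plug's underside. z up, x along bar and ears, y across the bar. Turns freely.
- yellow_housing_rim (a point): Centre of the rim of the fixed black housing under the yellow cover; 125 mm wide, rim 70 mm above bench, bore 74 mm. z up, x through its two steel lugs (13 mm above the rim); cover x lies along it when locked. Cover turns only anticlockwise from above: ears clear the lugs from about 55 degrees, stops end the turn at about 95. Before that it lifts only 2 mm.
- mat_center (a point): Blue mat, 150 mm square and 4 mm thick, lying fixed on the bench; this point is the centre of its top face, z up, x and y along its sides. The cover stands on it on its plug, which puts its grip point 50 mm above the mat's top.
- grey_cover_grip (a point): The grip point of the grey cover, same shape and axes as the yellow one, locked on a second housing like the first. To be left alone.

How it is judged:
By the outcome, as a careful person would: the job done as asked, in the order asked, and still so for the second after the job is handed in, with the robot touching nothing.
It also fails if it takes over 48 s, if anything falls off the work surface, if the arm or the gripper's body presses on something with over 40 N, if the wrist force passes 120 N, or if a joint passes its speed limit or range.

## Robot

A 6-joint arm with a two-finger parallel gripper is mounted at the origin on the work surface. World frame = base frame: x ahead of the robot, y to its left, z up, the work surface at z = 0. Lengths are in m, angles in degrees, forces in N, time in s.
With the tool pointing down it reaches from about 0.25 to 0.725 m from the base axis. Payload 9.7 kg.
Tool frame: the origin (TCP) lies midway between the tips of the shut fingers; the grasp point (between the pads) lies 19 mm behind it (bot.pinch_z is the distance from the TCP to the grasp point, in m); z points along the fingers, y is the line along which they close (so a half turn about z gives the same grasp; the last joint's range is limited). The gripper opens to 85 mm and grips with 20 to 120 N. Pads are 22 mm wide; open, the fingers measure 114 mm over their backs; the gripper's body (76 mm by 85 mm) begins 54 mm behind the grasp point. The pads swing forward as they close: fully open they stand 13 mm farther back than shut.
Start: joints at [64.744, 4.979, 10.078, 95.1, 0, 90], TCP at [0.235, 0.497, 0.231] pointing down, gripper open.
Joint ranges: [-179.16, 179.16], [-48.56, 103.87], [-65.8, 70.77], [-126.05, 130.52], [-82.76, 87.17], [-180, 180]. Speed limits (degrees/s): [127.2, 127.2, 147.25, 180, 180, 180].

## Interface

Orientations are given as [roll, pitch, yaw] about the fixed x, y, z axes, in that order (R = Rz(yaw) Ry(pitch) Rx(roll)).
In Python, from workcell import sensors, camera, camera_params, ticket, bot gives the robot as it stands.
- The arm moves only by the shell command python3 -m jog 'ROWS' [FORCE]. ROWS is JSON, a list that holds one entry, the list of rows, each a list of 5 numbers: the shift along the world's x, y, z in units of 50 mm (1.0 is 50 mm), then the turn about the world's z in units of 5 degrees (1.0 is 5 degrees), then the opening, from 0 (shut) to 1 (fully open). In form: [[[tx, ty, tz, yaw, grip], ...]]. A call has 1 to 8 rows; each row shifts and turns the commanded pose from where the row before left it; what a row does not reach is not made up. A row lasts 1/10 s, in which the tool goes at most 50 mm and 8.59 degrees, less where a joint would pass 70% of its speed; a pose out of reach is approached as far as the arm can. A call is refused whole if a number of a shift passes 1 or a number of a turn 1, either way. A call with a gripper value outside its range is refused whole. The fingers move at their own pace and stop on an object; FORCE is the grip in N (left out, the last holds). Time passes only in rows, so rows that do not move let the fingers close. It gives the time, the measured TCP pose, the force, the opening and the grip force at its end, in the units of the state.
- sensors.get_obs(): the state, without advancing time (a new reading comes with each control period).
- camera(name): name is "side" or "top" or "wrist"; returns the picture (480x640x3 uint8, blue, green, red); there is no depth.
- camera_params(name): a dict with "fx", "fy", "cx", "cy" (pixels), "k1" (the pictures are not rectified: a ray, as slopes to the right and down, at radius r is drawn at 1 + k1 r^2 times it, then the intrinsics apply), "T" (4x4, takes a point from camera to world coordinates); the wrist camera has in their place "tool_from_camera" (4x4, takes a point from camera to tool coordinates, whose origin is the TCP and whose axes are the flange's). Camera axes: x right, y down, z forward; pixel columns grow to the right and rows downward; lengths in m; the calibration is good to about 2 mm. A picture is of the moment at which its call begins: read the wrist's pose just before it. camera_params takes no time and is no camera call.
- ticket.job_done(): hands the job in; it is judged then, once.
The state is a dict: "time": time; "q": joint angles; "qd": joint speeds; "joint_efforts": joint torques, N m; "ee_pos": TCP position; "tcp_rot": TCP orientation; "wrist_force": force on the tool from outside, world axes, zero at the start; "torque": the same for the moment, N m; "opening": finger opening in m; "grasp_force": force on a finger pad.
Only numpy, scipy, OpenCV 4.12 (cv2) and the standard library are available. Lean on these libraries where they do the work, as an engineer would, in place of code of your own. Each camera call takes 0.05 s, during which the arm holds its last target. There are 200 camera calls.

## Working session

There is one attempt and no reset: what is moved stays moved. The work goes in short steps, Python scripts to look and compute and a shell command to move; the robot and the scene stay as the last step left them, time stands still between calls to the robot, and variables do not carry over. Pictures are saved under pics/ and viewed, at most 10 in all, crops included, and the job is handed in when it is done.

```bash
ls; mkdir -p pics
python3 - <<'E'
from workcell import sensors,camera,camera_params,bot
import cv2
o=sensors.get_obs();print(o['time'],o['ee_pos'],o['tcp_rot'],o['opening'],bot.pinch_z)
for n in("top","side"):
    cv2.imwrite(f"pics/{n}0.png",camera(n))
    print(n,camera_params(n))
print(camera_params("wrist"))
E
```

```text
pics
0.0 [0.23457465 0.49721392 0.23056136] [-1.79923250e+02  1.11654144e-03  1.54743448e+02] 0.08521659467026918 0.0187
top {'fx': 518.3836922297801, 'fy': 518.3836922297801, 'cx': 324.98850682515956, 'cy': 232.63851338186757, 'k1': 0.04592689007470398, 'T': array([[-0.00458749, -0.9863882 ,  0.1643693 ,  0.40307199],
       [-0.99970333,  0.00845574,  0.02284197, -0.0039807 ],
       [-0.02392091, -0.16421575, -0.98613436,  0.95064007],
       [ 0.        ,  0.        ,  0.        ,  1.        ]])}
side {'fx': 438.02750707024677, 'fy': 438.02750707024677, 'cx': 319.92770659520085, 'cy': 235.6832947919974, 'k1': -0.09020610693341896, 'T': array([[ 0.78105376, -0.45445162,  0.42828583,  0.23970058],
       [-0.62446296, -0.56952936,  0.53449258, -0.41101021],
       [ 0.00102033, -0.68491607, -0.72862125,  0.63687247],
       [ 0.        ,  0.        ,  0.        ,  1.        ]])}
{'fx': 348.21672510870013, 'fy': 348.21672510870013, 'cx': 316.92526000032615, 'cy': 236.67879556702465, 'k1': -0.0207541890097683, 'tool_from_camera': array([[ 5.16347092e-04, -9.45028346e-01, -3.26988010e-01,
         8.51611864e-02],
       [ 9.99999827e-01,  3.95745871e-04,  4.35355217e-04,
         7.10669245e-04],
       [-2.82018866e-04, -3.26988178e-01,  9.45028387e-01,
        -1.41758636e-01],
       [ 0.00000000e+00,  0.00000000e+00,  0.00000000e+00,
         1.00000000e+00]])}
```

View pics/top0.png

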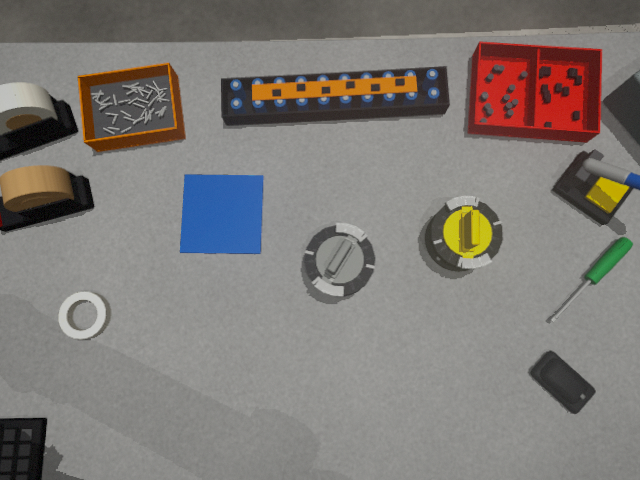

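View pics/side0.png

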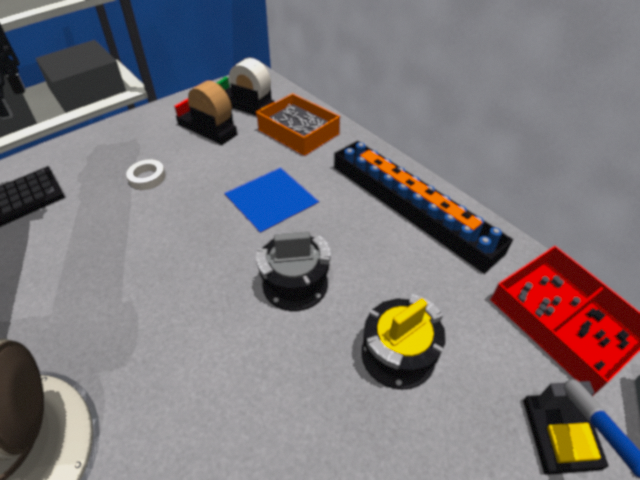

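The top picture shows the yellow cover at about (468,231), its bar nearly vertical in the picture, lugs at about (458,201) and (477,262). The grey cover is at (340,260). The mat corners are (184,175), (263,176), (261,254) and (181,252). The side picture agrees with this.

```bash
cat > h.py <<'E'
import numpy as np,cv2
from workcell import sensors,camera,camera_params
from scipy.spatial.transform import Rotation as R
def TW(o):
    T=np.eye(4);T[:3,:3]=R.from_euler('xyz',o['tcp_rot'],degrees=True).as_matrix();T[:3,3]=o['ee_pos'];return T
def pix(n,uv,z,o=None):
    p=camera_params(n);K=np.array([[p['fx'],0,p['cx']],[0,p['fy'],p['cy']],[0,0,1]])
    T=p['T'] if n!='wrist' else TW(o)@p['tool_from_camera']
    u=cv2.undistortPoints(np.array(uv,float).reshape(-1,1,2),K,np.array([p['k1'],0,0,0.])).reshape(-1,2)
    d=np.c_[u,np.ones(len(u))]@T[:3,:3].T
    return T[:3,3]+d*((z-T[2,3])/d[:,2])[:,None]
E
python3 - <<'E'
from h import *
m=pix('top',[(184,175),(263,176),(261,254),(181,252)],.004);print(m,m.mean(0))
im=cv2.imread('pics/top0.png')[180:290,410:520]
cv2.imwrite('pics/c1.png',cv2.resize(im,None,fx=5,fy=5,interpolation=cv2.INTER_CUBIC))
print(pix('top',[(468,231)],.076),pix('top',[(340,260)],.076),pix('top',[(458,201),(477,262)],.083))
E
```

```text
[[0.67369125 0.28424155 0.004     ]
 [0.67034793 0.13459988 0.004     ]
 [0.52195329 0.13610703 0.004     ]
 [0.52690151 0.28400677 0.004     ]] [0.59822349 0.20973881 0.004     ]
[[ 0.54959418 -0.22614904  0.076     ]] [[ 0.50163444 -0.00895064  0.076     ]] [[ 0.60023314 -0.21012144  0.083     ]
 [ 0.49602289 -0.23651684  0.083     ]]
```

View pics/c1.png

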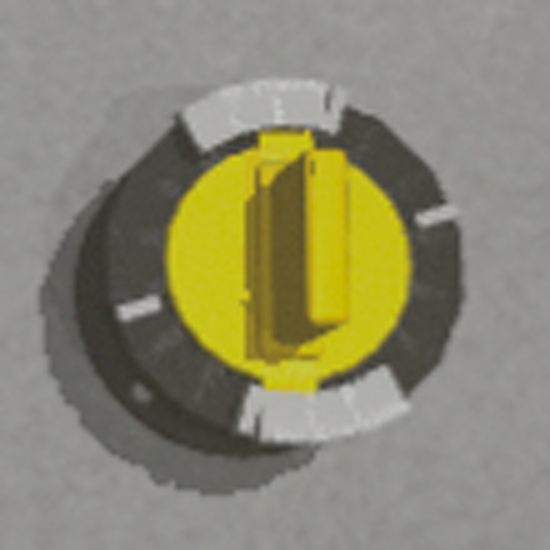

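The enlarged crop shows the bar's top face spanning (307..347,150..320), which is full-picture (475.4,227.0), with the bar running vertically. The lugs and marks are tilted about 13°. I'll work out the bar's centre and yaw from this, then go above it.

```bash
python3 - <<'E'
from h import *
f=lambda a:[(410+x/5-.4,180+y/5-.4) for x,y in a]
p=pix('top',f([(309,151),(347,151),(349,318),(309,322)]),.128);print(p,p.mean(0))
print(pix('top',f([(290,257)]),.076), pix('top',f([(140,308),(437,215),(285,140),(290,378)]),.073))
E
python3 -m jog '[[[0,0,0,1,1],[0,0,0,1,1]]]'; python3 -c "
from workcell import sensors;print(sensors.get_obs()['q'])"
```

```text
[[ 0.57531441 -0.22000794  0.128     ]
 [ 0.57518407 -0.23201964  0.128     ]
 [ 0.5211095  -0.22980215  0.128     ]
 [ 0.51992169 -0.21722418  0.128     ]] [ 0.54788242 -0.22476348  0.128     ]
[[ 0.54960002 -0.22548011  0.076     ]] [[ 0.53296574 -0.17501867  0.073     ]
 [ 0.56415113 -0.27624229  0.073     ]
 [ 0.59076458 -0.22652983  0.073     ]
 [ 0.50870045 -0.22417603  0.073     ]]
time: 0.3
ee_pos: [0.2346, 0.4973, 0.2308]
tcp_rot: [-180.0, -0.0, 164.9]
wrist_force: [-0.1, -0.1, -0.8]
opening: 0.0852
grasp_force: 0.0
[6.47451560e+01 5.00089541e+00 1.00510199e+01 9.50992094e+01
 4.42584835e-04 7.98041051e+01]
```

```bash
python3 -m jog '[[[0.313,-0.722,0,0.125,1],[0.313,-0.722,0,0.125,1],[0.313,-0.722,0,0.125,1],[0.313,-0.722,0,0.125,1],[0.313,-0.722,0,0.125,1],[0.313,-0.722,0,0.125,1],[0.313,-0.722,0,0.125,1],[0.313,-0.722,0,0.125,1]]]' && python3 -m jog '[[[0.313,-0.722,0,0.125,1],[0.313,-0.722,0,0.125,1],[0.313,-0.722,0,0.125,1],[0.313,-0.722,0,0.125,1],[0.313,-0.722,0,0.125,1],[0.313,-0.722,0,0.125,1],[0.313,-0.722,0,0.125,1],[0.313,-0.722,0,0.125,1]]]' && python3 -m jog '[[[0.313,-0.722,0,0.125,1],[0.313,-0.722,0,0.125,1],[0.313,-0.722,0,0.125,1],[0.313,-0.722,0,0.125,1],[0,0,0,0,1],[0,0,0,0,1]]]'
python3 - <<'E'
from h import *
import json
o=sensors.get_obs();print(o['ee_pos'],o['tcp_rot'])
json.dump({k:list(o[k]) for k in('ee_pos','tcp_rot')},open('o1.json','w'))
cv2.imwrite('pics/w1.png',camera('wrist'))
E
```

```text
time: 1.1
ee_pos: [0.3601, 0.2071, 0.2311]
tcp_rot: [-180.0, -0.0, 169.8]
wrist_force: [1.4, -0.1, -0.6]
opening: 0.0851
grasp_force: 0.0
time: 1.9
ee_pos: [0.4853, -0.0819, 0.231]
tcp_rot: [180.0, -0.0, 174.8]
wrist_force: [0.6, 0.8, 0.7]
opening: 0.0853
grasp_force: 0.0
time: 2.5
ee_pos: [0.5475, -0.2252, 0.2302]
tcp_rot: [180.0, -0.1, 177.2]
wrist_force: [0.6, 0.3, -0.1]
opening: 0.0854
grasp_force: 0.0
[ 0.54747778 -0.22516447  0.23019907] [ 1.79952491e+02 -1.06814197e-01  1.77158818e+02]
```

View pics/w1.png

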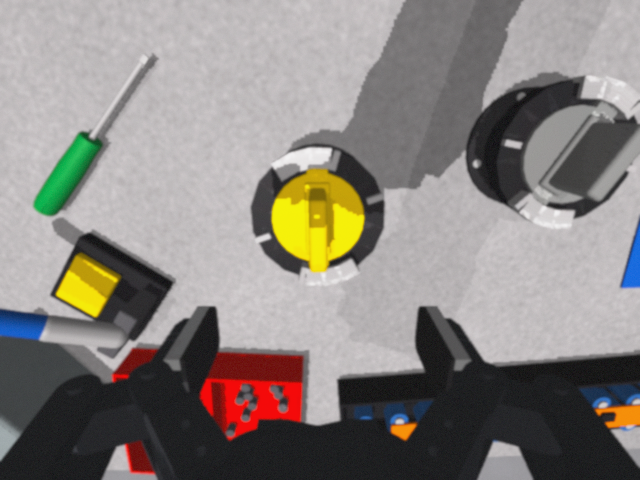

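The wrist picture shows the yellow disc centred near (318,216), with the bar vertical at column 317. I'll enlarge it to get the bar and the lugs.

Run:
```python
import cv2
im=cv2.imread('pics/w1.png')[135:295,240:400]
cv2.imwrite('pics/c2.png',cv2.resize(im,None,fx=3.75,fy=3.75,interpolation=cv2.INTER_CUBIC))
```

```text
(no output)
```

View pics/c2.png

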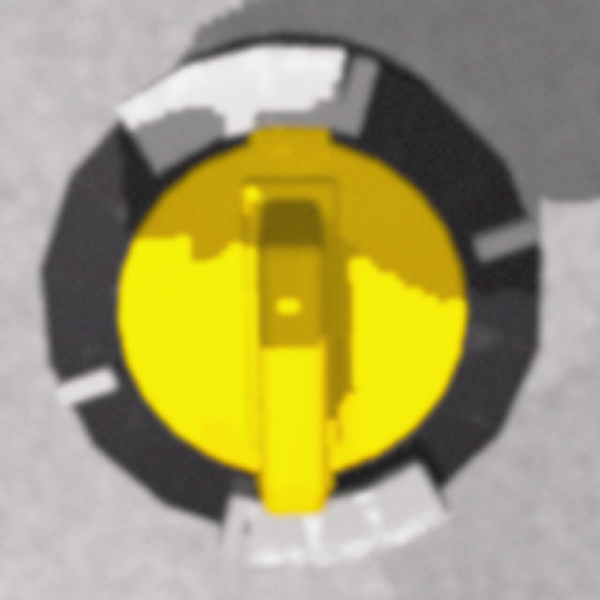

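The crop shows the bar's top face with corners at about (260,247), (324,247), (333,512) and (260,512). The ear enters the upper lug near (290,130), and the housing marks are at (505,240) and (88,388).

Run:
```python
from h import *
import json
o=json.load(open('o1.json'))
f=lambda a:[(240+x/3.75-.4,135+y/3.75-.4) for x,y in a]
p=pix('wrist',f([(260,247),(324,247),(333,512),(260,512)]),.128,o);print(p,p.mean(0))
q=pix('wrist',f([(505,240),(88,388),(293,306)]),.075,o);print(q)
d=q[0]-q[1];print(np.degrees(np.arctan2(d[1],d[0]))-90)
```

```text
[[ 0.51928778 -0.22837106  0.128     ]
 [ 0.51989071 -0.21616728  0.128     ]
 [ 0.57533052 -0.21657502  0.128     ]
 [ 0.5745883  -0.23150114  0.128     ]] [ 0.54727433 -0.22315363  0.128     ]
[[ 0.53263046 -0.17325445  0.075     ]
 [ 0.56408789 -0.27351334  0.075     ]
 [ 0.54607472 -0.22317457  0.075     ]]
17.419870788234746
```

```bash
python3 -m jog '[[[0,0.02,-0.4,0.16,1],[0,0,-0.4,0,1],[0,0,-0.4,0,1],[0,0,-0.4,0,1],[0,0,-0.4,0,1],[0,0,-0.4,0,1],[0,0,-0.36,0,1],[0,0,0,0,1]]]' 50 && python3 -m jog '[[[0,0,0,0,0],[0,0,0,0,0],[0,0,0,0,0],[0,0,0,0,0],[0,0,0,0,0],[0,0,0,0,0],[0,0,0,0,0],[0,0,0,0,0]]]' 50; python3 -c "
from workcell import sensors;o=sensors.get_obs();print(o['torque'],o['q'][5])"
```

```text
time: 3.35
ee_pos: [0.5463, -0.2219, 0.0913]
tcp_rot: [179.9, -0.2, 178.1]
wrist_force: [0.1, 0.4, -0.3]
opening: 0.0856
grasp_force: 0.0
time: 4.15
ee_pos: [0.5479, -0.2237, 0.0939]
tcp_rot: [-180.0, 0.1, 178.0]
wrist_force: [0.6, 0.2, 4.9]
opening: 0.0135
grasp_force: 50.0
[ 0.08800284  0.14012262 -0.00293837] -20.249921668707852
```

Gripped at the right opening, 13.5 mm. Now the twist, anticlockwise.

```bash
python3 -m jog '[[[0,0,0,0.5,0],[0,0,0,0.8,0],[0,0,0,0.8,0],[0,0,0,0.8,0],[0,0,0,0.8,0],[0,0,0,0.8,0],[0,0,0,0.8,0],[0,0,0,0.7,0]]]' 50; python3 -c "
from workcell import sensors;o=sensors.get_obs();print(o['torque'],o['q'][5])"
```

```text
time: 4.95
ee_pos: [0.548, -0.2238, 0.0939]
tcp_rot: [-179.9, 0.0, -151.8]
wrist_force: [0.4, 0.2, 5.5]
opening: 0.0136
grasp_force: 50.1
[ 0.03377148 -0.02375913 -0.1824721 ] -50.39838018496828
```

```bash
python3 -m jog '[[[0,0,0,0.8,0],[0,0,0,0.8,0],[0,0,0,0.8,0],[0,0,0,0.8,0],[0,0,0,0.8,0],[0,0,0,0.8,0],[0,0,0,0.8,0],[0,0,0,0.8,0]]]' 50 && python3 -m jog '[[[0,0,0,0.8,0],[0,0,0,0.8,0],[0,0,0,0.8,0],[0,0,0,0.8,0],[0,0,0,0.8,0],[0,0,0,0.6,0],[0,0,0,0.4,0],[0,0,0,0,0]]]' 50; python3 -c "
from workcell import sensors;o=sensors.get_obs();print(o['torque'],o['q'][5])"
```

```text
time: 5.75
ee_pos: [0.548, -0.2237, 0.0939]
tcp_rot: [-179.9, 0.0, -119.8]
wrist_force: [0.2, 0.3, 4.8]
opening: 0.0136
grasp_force: 50.1
time: 6.55
ee_pos: [0.548, -0.2237, 0.0939]
tcp_rot: [-179.9, -0.0, -94.9]
wrist_force: [0.8, 0.5, 6.0]
opening: 0.0135
grasp_force: 50.1
[ 0.06480833 -0.00558896  0.16934084] -107.3199897808206
```

```bash
python3 -m jog '[[[0,0,0.05,0,0],[0,0,0.08,0,0],[0,0,0.1,0,0],[0,0,0.1,0,0],[0,0,0,0,0]]]' 50
```

```text
time: 7.05
ee_pos: [0.548, -0.2237, 0.1107]
tcp_rot: [-179.9, -0.0, -95.0]
wrist_force: [0.1, -0.1, -1.9]
opening: 0.0136
grasp_force: 49.0
```

The cover is free and its weight reads about 2 N. Next I raise it, carry it over the mat and take a look.

```bash
python3 -m jog '[[[0,0,0.25,0,0],[0,0,0.4,0,0],[0,0,0.4,0,0],[0,0,0.4,0,0],[0,0,0.35,0,0],[0,0,0.2,0,0]]]' && python3 -m jog '[[[0.0625,0.25,0,0,0],[0.0625,0.5,0,0,0],[0.0625,0.6,0,0,0],[0.0625,0.6,0,0,0],[0.0625,0.6,0,0,0],[0.0625,0.6,0,0,0],[0.0625,0.6,0,0,0],[0.0625,0.6,0,0,0]]]' && python3 -m jog '[[[0.0625,0.6,0,0,0],[0.0625,0.6,0,0,0],[0.0625,0.6,0,0,0],[0.0625,0.6,0,0,0],[0.0625,0.6,0,0,0],[0.0625,0.6,0,0,0],[0.0625,0.5,0,0,0],[0.0625,0.22,0,0,0]]]' && python3 -m jog '[[[0,0,-0.3,0,0],[0,0,-0.4,0,0],[0,0,-0.4,0,0],[0,0,-0.3,0,0],[0,0,-0.2,0,0],[0,0,0,0,0],[0,0,0,0,0]]]'
python3 - <<'E'
from h import *
o=sensors.get_obs();print(o['ee_pos'])
a=camera('side')[120:360,160:480];b=camera('top')[140:380,140:460]
cv2.imwrite('pics/s2.png',cv2.resize(np.hstack([a,b]),(800,300)))
E
```

```text
time: 7.65
ee_pos: [0.548, -0.2237, 0.2121]
tcp_rot: [-179.9, -0.0, -95.0]
wrist_force: [0.6, -0.3, -1.7]
opening: 0.0134
grasp_force: 49.1
time: 8.45
ee_pos: [0.5722, -0.0041, 0.209]
tcp_rot: [179.9, 0.0, -94.9]
wrist_force: [-0.5, 0.4, -2.4]
opening: 0.0135
grasp_force: 49.0
time: 9.25
ee_pos: [0.597, 0.2126, 0.2086]
tcp_rot: [179.9, -0.0, -94.8]
wrist_force: [0.6, -0.2, -3.0]
opening: 0.0132
grasp_force: 49.0
time: 9.95
ee_pos: [0.5978, 0.2099, 0.1304]
tcp_rot: [-180.0, 0.0, -95.0]
wrist_force: [0.2, 0.2, -2.3]
opening: 0.0133
grasp_force: 49.0
[0.59782669 0.20987717 0.13038261]
```

View pics/s2.png

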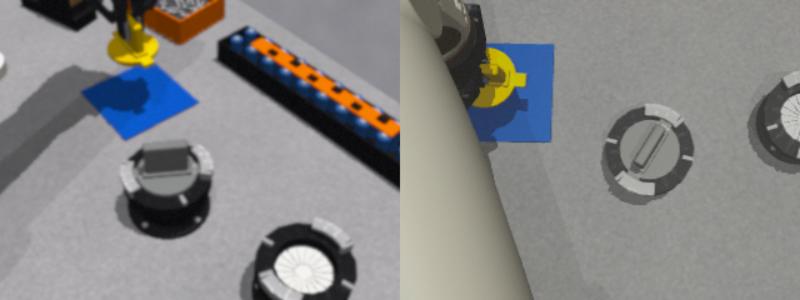

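The cover hangs upright over the mat, the housing is open and the grey cover is undisturbed. Lowering now: contact is expected at TCP z ≈ 0.036–0.038.

```bash
python3 -m jog '[[[0,0,-0.3,0,0],[0,0,-0.4,0,0],[0,0,-0.4,0,0],[0,0,-0.3,0,0],[0,0,-0.2,0,0],[0,0,-0.1,0,0],[0,0,0,0,0],[0,0,0,0,0]]]' && python3 -m jog '[[[0,0,-0.04,0,0],[0,0,-0.04,0,0],[0,0,-0.04,0,0],[0,0,0,0,0]]]'
```

```text
time: 10.85
ee_pos: [0.5981, 0.2101, 0.0456]
tcp_rot: [-179.9, 0.0, -95.0]
wrist_force: [0.1, 0.1, -1.8]
opening: 0.0132
grasp_force: 49.2
time: 11.25
ee_pos: [0.5975, 0.2099, 0.0385]
tcp_rot: [180.0, -0.0, -95.0]
wrist_force: [-0.2, -0.6, -2.7]
opening: 0.0131
grasp_force: 49.2
```

```bash
python3 -m jog '[[[0,0,-0.02,0,0],[0,0,-0.02,0,0],[0,0,0,0,0]]]';python3 -m jog '[[[0,0,-0.02,0,0],[0,0,0,0,0]]]'
```

```text
time: 11.55
ee_pos: [0.5978, 0.2099, 0.0379]
tcp_rot: [-180.0, 0.0, -95.0]
wrist_force: [-2.8, -1.9, 3.7]
opening: 0.0134
grasp_force: 50.2
time: 11.75
ee_pos: [0.5978, 0.2099, 0.0379]
tcp_rot: [-179.9, 0.0, -95.0]
wrist_force: [-5.9, -1.9, 11.3]
opening: 0.0135
grasp_force: 51.3
```

Contact came at the predicted height. I'll ease the load, open, and withdraw.

```bash
python3 -m jog '[[[0,0,0.02,0,0],[0,0,0.01,0,0],[0,0,0,0,0.3],[0,0,0,0,0.6],[0,0,0,0,1],[0,0,0,0,1],[0,0,0,0,1],[0,0,0,0,1]]]' && python3 -m jog '[[[0,0,0.2,0,1],[0,0,0.4,0,1],[0,0,0.6,0,1],[0,0,0.6,0,1],[0,0,0.6,0,1],[0,0,0.6,0,1],[0,0,0.4,0,1],[0,0,0.2,0,1]]]' && python3 -m jog '[[[-0.5,0,0,0,1],[-0.5,0,0,0,1],[-0.5,0,0,0,1],[-0.5,0,0,0,1],[-0.5,0,0,0,1],[-0.5,0,0,0,1],[0,0,0,0,1],[0,0,0,0,1]]]'
python3 - <<'E'
from h import *
a=camera('side')[120:360,160:480];b=camera('top')[140:380,140:460]
cv2.imwrite('pics/s3.png',cv2.resize(np.hstack([a,b]),(800,300)))
E
```

```text
time: 12.55
ee_pos: [0.5977, 0.2099, 0.0372]
tcp_rot: [180.0, -0.0, -95.0]
wrist_force: [0.3, 0.1, 0.2]
opening: 0.0855
grasp_force: 0.0
time: 13.35
ee_pos: [0.5981, 0.2101, 0.2204]
tcp_rot: [-179.8, 0.1, -95.0]
wrist_force: [-0.6, 0.3, -0.6]
opening: 0.0855
grasp_force: 0.0
time: 14.15
ee_pos: [0.4477, 0.21, 0.2174]
tcp_rot: [-180.0, 0.0, -94.9]
wrist_force: [-0.8, -0.3, 0.2]
opening: 0.0855
grasp_force: 0.0
```

View pics/s3.png

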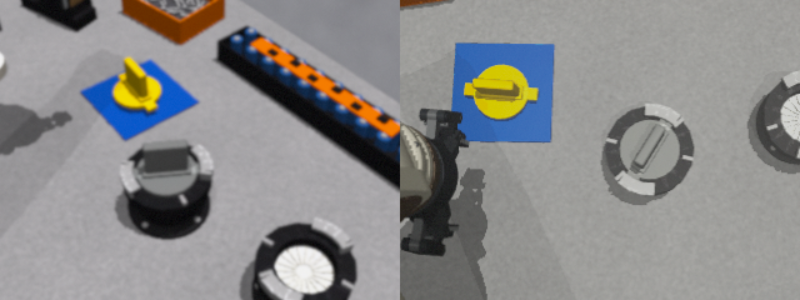

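The cover stands upright with its disc centred at (502,92) in the composite, and the mat's centre is at (504,92). The grey cover is unchanged and the robot is clear.

```bash
python3 -c "
from workcell import ticket;print(ticket.job_done())"
```

```text
the job is handed in; nothing more can be done
None
```

The yellow cover was twisted open, lifted off and set down upright on the middle of the blue mat; the grey cover was left untouched and the job was handed in at about 14 s, with no verdict shown.

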